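# Hook the service hatch open by its rocker ring pull

## Task

Open the flush hatch of the grey service box and leave it hooked open. With the hatch still shut, first flip the sunk ring pull up out of its groove (pressing its thumb plate rocks it up); then take the ring pull by its bar, raise the hatch with it and hang the bar behind the two toes of the hold-open hook, so that the hatch stays up when you let go. Leave the loose things on the bench and on the box where they are.

Things in the scene. Friction and masses are not known exactly. Their poses are not given: they have to be found in the camera images.
- service_box: Fixed grey steel box on the bench, 250 x 264 mm, 60 mm high. Origin on the bench under the hatch's centre line; outline x -125 to 125, y -150 to 114 mm; x points from front (hatch's free edge) to back (hinge, hook posts), y along the hinge, z up. All mm places below are in this frame, hatch shut. A flush aluminium hatch in its top: x -95 to 77, y -90 to 90.
- hatch (a joint): Hatch hinge, rad: 0 shut and flush, grows as the front edge rises, stop at 1.75. Loose hinge; hatch and ring pull weigh about 0.6 kg together, so it falls shut from below about 1.5 unless held. About 1.09 when its bar hangs in the hook. Where the bar is sets both joints: bar 60 mm from ring_pivot, ring_pivot 95 mm from hatch_hinge.
- ring_pull (a joint): Ring pull's pivot in the hatch, rad: 0 lying flat in its groove; grows as the bar swings up from the front and over towards the back; 1.57 square to the hatch, stop at 2.3. Stiff (0.05 N m friction): the ring pull stays at the angle where it is left.
- hatch_hinge (a point): Middle of the hatch's hinge axis (along y), at x 80, y 0, z 54 mm.
- ring_pivot (a point): Middle of the ring pull's pivot axis (along y), fixed in the hatch at x -15, y 0, z 54 mm: 95 mm in front of the hatch hinge, 6 mm below the hatch's top face.
- thumb_plate (a point): On top of the ring pull's tail, a steel thumb plate 52 mm wide (y), reaching 30 mm behind the pivot; this point is 22 mm behind it, in the middle, 2 mm below the hatch's top. Under it an open cup, x -23 to 30, 60 mm wide (y), 40 mm deep, takes shut fingers pointing down. Pushed in 15 to 18 mm, with roughly 4 to 12 N, it rocks the bar up by 0.6 rad or more.
- bar_mid (a point): Middle of the ring pull's grip bar: round, steel, 10 mm thick, 116 mm long (y), 60 mm from the pivot; side arms at its ends, 106 mm clear between them. Flat, its top is 1 mm below the hatch's top, in a groove 16 mm wide and 12 mm deep, too narrow for fingers. Once rocked up it can be pinched across, from above, and turns in the pinch.
- hook_seat (a point): Where bar_mid is when hooked: x 86, y 0, z 172 mm. The fixed hold-open hook: two steel prongs, 8 mm thick, at y -44 and +44, 80 mm free between them for fingers, on posts at x 104 to 114. Level seats, 5 mm below this point, x 74 to 114. Open above and behind. Bar and prongs are solid to each other.
- hook_toes (a point): Midway between the tops of the two upturned toes at the prongs' front ends: 8.5 mm in front of hook_seat and 11 mm above it. Toes are 7 mm thick (x). The bar must pass over them (bar_mid over 16 mm above hook_seat), come down behind them onto the seats, and the hatch's weight then pulls it forward against them.
- brass_weight: Brass knobbed weight, 40 mm thick, 49 mm high, standing loose on the box's wide right rim (at about x 55, y -121 mm in the box's frame); origin under its middle. Leave it.
- pen_marker: Marker pen, 135 x 17 mm, lying on the bench beside the box's right side; origin under its middle. Leave it.
- masking_roll: Roll of masking tape, 100 mm wide, 25 mm high, on the bench at the left; origin under its middle. Leave it.
- spare_glass: Oval mirror glass, 150 x 97 x 9 mm, on the bench at the left; origin under its middle. Leave it.
- barcode_scanner: Hand scanner, 144 x 96 x 40 mm, on the bench at the right; origin under its middle. Leave it.
- parts_organiser: Blue compartment box with a clear lid, 194 x 130 x 47 mm, on the bench at the right; origin under its middle. Leave it.

How it is judged (in metres and radians):
On the way, in this order (a step that is already met when the one before it is completed fails the run):
1. the ring pull is tipped up by at least 0.4 rad with the hatch still shut (value of joint ring_pull above 0.4 rad and value of joint hatch below 0.1 rad), for 0.2 s.
2. the hatch is raised by more than 0.5 rad with the ring pull out of its groove (value of joint hatch above 0.5 rad and value of joint ring_pull above 0.2 rad), for 0.2 s.
At the end, for the whole second after the job is handed in: The hatch stands open at 0.95 to 1.3 rad, at rest, with the middle of the ring pull's bar within 12 mm of the hook seat and its weight hanging on the hook, let go (value of joint hatch between 0.95 and 1.3 rad and distance between bar_mid and hook_seat below 0.012 m and contact force between ring_pull and service_box above 0.2 N and velocity of joint hatch between -0.05 and 0.05 rad/s); the robot touches nothing.
It fails at once if the brass weight, marker pen, tape roll, mirror glass, scanner or compartment box is moved by more than 20 mm (distance of any of brass_weight, pen_marker, masking_roll, spare_glass, barcode_scanner, parts_organiser from where it was at the start of the episode above 0.02 m).
It also fails if it takes over 51 s, if anything falls off the work surface, if the arm or the gripper's body presses on something with over 40 N, if the wrist force passes 120 N, or if a joint passes its speed limit or range.

## Robot

A 6-joint arm with a two-finger parallel gripper is mounted at the origin on a cart in front of the work surface, level with it; the furniture and walls round the work are solid. World frame = base frame: x ahead of the robot, y to its left, z up, the work surface at z = 0. Lengths are in mm, angles in rad, forces in N, time in s.
With the tool pointing down it reaches from about 300 to 775 mm from the base axis. Payload 14.6 kg.
Tool frame: the origin (TCP) lies midway between the tips of the shut fingers; the grasp point (between the pads) lies 19 mm behind it; z points along the fingers, y is the direction in which the jaws open and shut (so a half turn about z gives the same grasp; the last joint's range is limited). The gripper opens to 94 mm and grips with 3 to 60 N. Pads are 16 mm wide; open, the fingers measure 119 mm over their backs; the gripper's body (75 mm by 177 mm) begins 78 mm behind the grasp point.
Start: joints at [1.175, 0.3, 1.521, -0, 1.321, -0.067], TCP at [177.596, 520.527, 205.446] pointing down, gripper open.
Joint ranges: [-3.03, 3.03], [-0.79, 2.21], [0.23, 2.52], [-1.04, 4.18], [0, 3.07], [-2.55, 2.55]. Speed limits (rad/s): [2.22, 2.22, 2.57, 3.14, 3.14, 3.14].

## Interface

Orientations are given as [roll, pitch, yaw] about the fixed x, y, z axes, in that order (R = Rz(yaw) Ry(pitch) Rx(roll)).
In Python, from cell import manip gives the robot as it stands.
- The arm moves only by the tool play_rows, never from a script. Its argument "commands" is a list of rows, each an object of numbers: "x", "y", "z": the shift along the tool's x, y, z in m; "wx", "wy", "wz": the turn, a rotation vector about the tool's x, y, z in degrees; "grip": the opening, from 0 (shut) to 1 (fully open). In form: [{"x": .., "y": .., "z": .., "wx": .., "wy": .., "wz": .., "grip": ..}, ...]. A call has 1 to 20 rows; each row shifts and turns the commanded pose from where the row before left it, along the tool's axes as they then stand; what a row does not reach is not made up. A row lasts 1/8 s, in which the tool goes at most 62.5 mm and 10.7 degrees, less where a joint would pass 70% of its speed; a pose out of reach is approached as far as the arm can. A call is refused whole if a number of a shift passes 0.0625 or a number of a turn 10.7, either way. A call with a gripper value outside its range is refused whole. The fingers move at their own pace and stop on an object; "squeeze" is the grip in N (left out, the last holds). Time passes only in rows, so rows that do not move let the fingers close. It gives the time, the measured TCP pose, the force and the opening at its end, in the units of the state.
- manip.read_state(): the state, without advancing time (a new reading comes with each control period).
- manip.camera(name): name is "scene" or "top" or "wrist"; returns (picture, depth): 480x640x3 uint8, red, green, blue; 480x640 float32, mm along the optical axis (not along the pixel's ray), 0 where there is no reading.
- manip.camera_info(name): a dict with "intrinsics" (3x3 intrinsics, pixels), "camera_from_world" (4x4, takes a point from world to camera coordinates); the wrist camera has in their place "tool_from_camera" (4x4, takes a point from camera to tool coordinates, whose origin is the TCP and whose axes are the flange's). Camera axes: x right, y up, looking along -z (the intrinsics and any distortion apply to the point x, -y, -z); pixel columns grow to the right and rows downward; lengths in mm; the calibration is good to about 2 mm. A picture is of the moment at which its call begins: read the wrist's pose just before it. camera_info takes no time and is no camera call.
- manip.sign_off(): hands the job in, once; it reports no verdict.
The state is a dict: "clock": time; "joints": joint angles; "qd": joint speeds; "effort": joint torques, N m; "eef_pos": TCP position; "eef_rot": TCP orientation; "wrist_force": force on the tool from outside, world axes, zero at the start; "moment": the same for the moment, N m; "finger_gap": finger opening in mm.
Only numpy, scipy, OpenCV 4.12 (cv2) and the standard library are available. Lean on these libraries where they do the work, as an engineer would, in place of code of your own. Each camera call takes 0.05 s, during which the arm holds its last target.

## Working session

There is one attempt and no reset: what is moved stays moved. The work goes in short steps, Python scripts to look and compute and a tool call to move; the robot and the scene stay as the last step left them, time stands still between calls to the robot, and variables do not carry over. Pictures are saved under pics/ and viewed, and the job is handed in when it is done.

Besides the shell and the picture viewer there is one more tool, called in YAML: its name, and indented under it one key for each argument. play_rows: Moves the arm, as the interface text tells. Its arguments: {"type":"object","properties":{"commands":{"type":"array"},"squeeze":{"type":"number"}},"required":["commands"]}

```bash
ls; mkdir -p pics; python3 - <<'E'
from cell import manip
import cv2,numpy as np
print(manip.read_state())
for n in ["scene","top"]:
    p,d=manip.camera(n); cv2.imwrite(f"pics/{n}0.png",p[:,:,::-1]); np.save(f"pics/{n}0.npy",d)
    print(n,manip.camera_info(n))
print(manip.camera_info("wrist"))
E
```

```text
pics
{'clock': 0.0, 'joints': array([ 1.17540433e+00,  3.00489057e-01,  1.52159161e+00,  5.59285323e-06,
        1.32067953e+00, -6.66269785e-02]), 'qd': array([-0.00073977,  0.00031112, -0.00090661,  0.00015257, -0.00210584,
       -0.00096151]), 'effort': array([ 7.72248750e-04, -5.31806266e+01, -3.52737415e+01,  7.07995822e-02,
        2.43999698e-02, -4.64312109e-05]), 'eef_pos': array([177.49512739, 520.29516091, 204.87202337]), 'eef_rot': array([-3.14042806e+00, -8.31374914e-05,  2.81282620e+00]), 'wrist_force': array([0.32468302, 0.28716906, 0.41258808]), 'moment': array([ 0.02915706,  0.06330966, -0.08219317]), 'finger_gap': 94.11939026279776}
scene {'intrinsics': array([[475.9659417 ,   0.        , 316.01414644],
       [  0.        , 475.9659417 , 237.69425341],
       [  0.        ,   0.        ,   1.        ]]), 'camera_from_world': array([[ 8.65299867e-01, -5.00858823e-01,  1.99143137e-02,
        -4.87598140e+02],
       [ 2.15107009e-01,  4.06923982e-01,  8.87773534e-01,
        -2.24552875e+02],
       [-4.52752819e-01, -7.63906612e-01,  4.59849511e-01,
        -8.252
[... 467 characters left out ...]
    [-1.93736949e-01, -6.61423775e-03,  9.81031216e-01,
        -1.24449286e+03],
       [ 0.00000000e+00,  0.00000000e+00,  0.00000000e+00,
         1.00000000e+00]])}
{'intrinsics': array([[353.05495967,   0.        , 317.17387653],
       [  0.        , 353.05495967, 243.11715293],
       [  0.        ,   0.        ,   1.        ]]), 'tool_from_camera': array([[ 8.41976071e-04,  9.61191228e-01,  2.75881704e-01,
         8.00957243e+01],
       [ 9.99999366e-01, -6.03180539e-04, -9.50420746e-04,
         3.30279996e-01],
       [-7.47129608e-04,  2.75882330e-01, -9.61191127e-01,
        -1.78798842e+02],
       [ 0.00000000e+00,  0.00000000e+00,  0.00000000e+00,
         1.00000000e+00]])}
```

View pics/scene0.png

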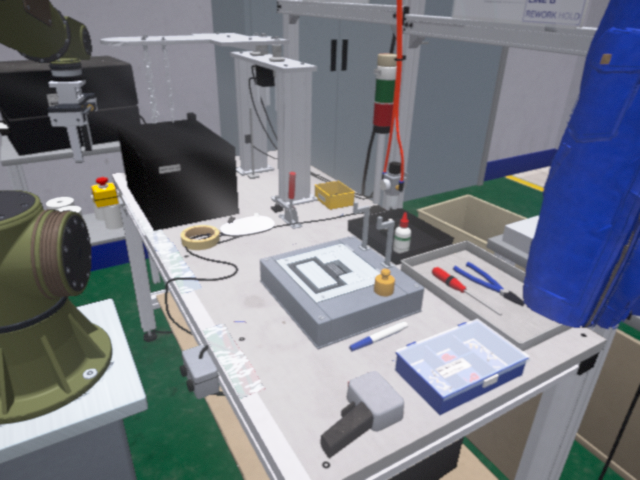

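View pics/top0.png

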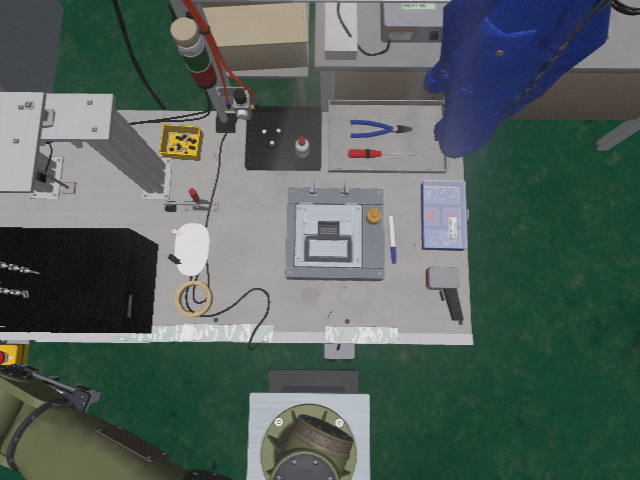

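The scene view shows the box at about (340,290). In the top view it spans (287,188) to (384,279), with the ring at about (328,240) and the hook posts at (312,187) and (345,187). I'll zoom in and measure.

```bash
cat > h.py <<'E'
import numpy as np,cv2
from cell import manip
def ray(n,u,v,info=None,T=None):
    i=info or manip.camera_info(n);K=i["intrinsics"]
    d=np.array([(u-K[0,2])/K[0,0],-(v-K[1,2])/K[1,1],-1.])
    if n=="wrist":
        M=T@i["tool_from_camera"]
    else: M=np.linalg.inv(i["camera_from_world"])
    return M[:3,3],M[:3,:3]@d
def onz(n,u,v,z,T=None):
    o,d=ray(n,u,v,T=T); return o+d*(z-o[2])/d[2]
def pt(n,u,v,dep,T=None):
    o,d=ray(n,u,v,T=T); return o+d*dep
def proj(n,p,T=None):
    i=manip.camera_info(n);K=i["intrinsics"]
    M=i["camera_from_world"] if n!="wrist" else np.linalg.inv(T@i["tool_from_camera"])
    c=M[:3,:3]@np.asarray(p)+M[:3,3]
    return np.array([K[0,2]+K[0,0]*c[0]/-c[2],K[1,2]+K[1,1]*c[1]/c[2]])
def toolT(s):
    from scipy.spatial.transform import Rotation as R
    T=np.eye(4);T[:3,:3]=R.from_euler("xyz",s["eef_rot"]).as_matrix();T[:3,3]=s["eef_pos"];return T
E
python3 - <<'E'
from h import *
p=cv2.imread("pics/top0.png");d=np.load("pics/top0.npy")
c=p[175:290,275:400];cv2.imwrite("pics/topcrop.png",cv2.resize(c,None,fx=6,fy=6,interpolation=cv2.INTER_CUBIC)[:600])
for (u,v) in [(287,190),(384,190),(286,278),(384,279),(300,205),(362,205),(300,266),(362,266)]:
    print(u,v,d[v,u],onz("top",u,v,60).round(1))
for (u,v) in [(320,260),(290,230),(376,240),(320,300)]: print(pt("top",u,v,d[v,u]).round(1))
E
```

```text
287 190 1389.2273 [693.7  65.9  60. ]
384 190 1383.822 [ 695.9 -202.    60. ]
286 278 1334.4817 [449.4  63.   60. ]
384 279 1329.7993 [ 449.1 -197.9   60. ]
300 205 1311.8812 [651.1  29.2  60. ]
362 205 1327.4574 [ 652.5 -140.9   60. ]
300 266 1282.7098 [482.   26.2  60. ]
362 266 1288.5084 [ 483.5 -139.7   60. ]
[499.5 -27.1  54.9]
[580.8  55.3  58.5]
[ 554.5 -177.9   61.7]
[396.5 -27.9  -1.4]
```

View pics/topcrop.png

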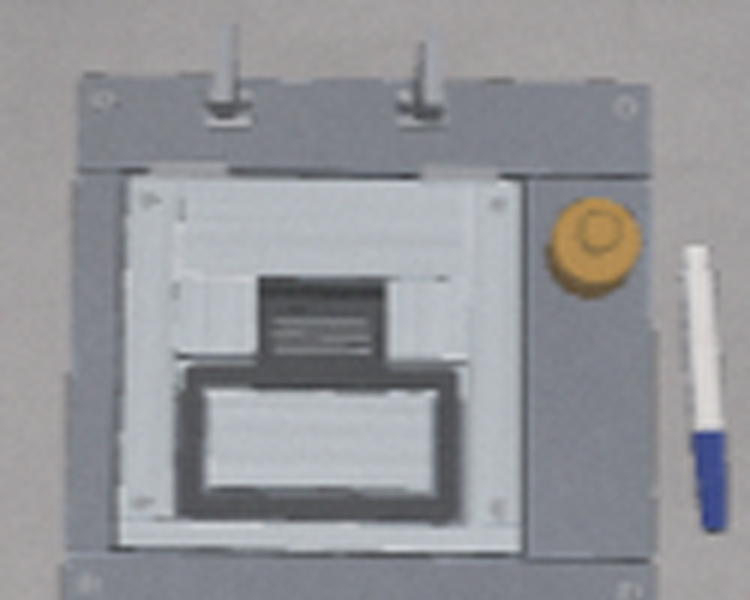

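The crop shows the ring pull at (320,400), the thumb plate at (320,335), the hook posts at (228,70) and (430,70), and the brass weight at (597,245). Before swinging the arm over, I'll check the height of the black box on the left.

```bash
python3 - <<'E'
from h import *
d=np.load("pics/top0.npy")
for (u,v) in [(100,260),(150,240),(120,320),(150,325),(155,300),(130,236),(90,390),(60,300)]: print(u,v,pt("top",u,v,d[v,u]).round(0))
T=toolT(manip.read_state());print(proj("top",T[:3,3]))
R=T[:3,:3]
print((R.T@np.array([123,-270,60])).round(),(R.T@np.array([200,-280,65])).round())
E
```

```text
100 260 [472. 499. 199.]
150 240 [547. 430.  72.]
120 320 [330. 436. 204.]
150 325 [323. 431.  18.]
155 300 [392. 428.   4.]
130 236 [530. 430. 203.]
90 390 [186. 436. 320.]
60 300 [375. 582. 203.]
[ 76.53996003 387.97309257]
[-204. -216.  -60.] [-280. -200.  -65.]
```

play_rows:
  commands:
    - {"z": -0.03}
    - {"z": -0.03}
    - {"x": -0.034, "y": -0.036}
    - {"x": -0.034, "y": -0.036}
    - {"x": -0.034, "y": -0.036}
    - {"x": -0.034, "y": -0.036}
    - {"x": -0.034, "y": -0.036}
    - {"x": -0.034, "y": -0.036}
    - {"x": -0.04, "y": -0.029, "z": -0.009}
    - {"x": -0.04, "y": -0.029, "z": -0.009}
    - {"x": -0.04, "y": -0.029, "z": -0.009}
    - {"x": -0.04, "y": -0.029, "z": -0.009}
    - {"x": -0.04, "y": -0.029, "z": -0.009}
    - {"x": -0.04, "y": -0.029, "z": -0.009}
    - {"x": -0.04, "y": -0.026, "z": -0.009, "wz": -9.4, "grip": 0}
    - {"wz": -9.4}
    - {}
    - {}

```text
$.commands[0]: bad value
```

```bash
python3 - <<'E'
from h import *
s=manip.read_state();print(s)
p,d=manip.camera("wrist");cv2.imwrite("pics/w1.png",p[:,:,::-1]);np.save("pics/w1.npy",d);np.save("pics/w1T.npy",toolT(s))
E
```

```text
{'clock': 0.1, 'joints': array([ 1.17541554e+00,  3.00407724e-01,  1.52154403e+00,  4.21089488e-06,
        1.32069815e+00, -6.65965771e-02]), 'qd': array([ 0.00053259, -0.00119801, -0.00137874, -0.00122467, -0.00074738,
       -0.00117774]), 'effort': array([ 1.82051772e-04, -5.32643151e+01, -3.53294563e+01,  7.08954153e-02,
        2.34610552e-02, -4.16487239e-05]), 'eef_pos': array([177.49592162, 520.31209081, 204.93676768]), 'eef_rot': array([-3.14053802e+00, -7.44270599e-05,  2.81280736e+00]), 'wrist_force': array([-0.362081  ,  0.22971259,  0.07282003]), 'moment': array([-0.0051267 , -0.00380626,  0.02011417]), 'finger_gap': 94.4476943543825}
```

View pics/w1.png

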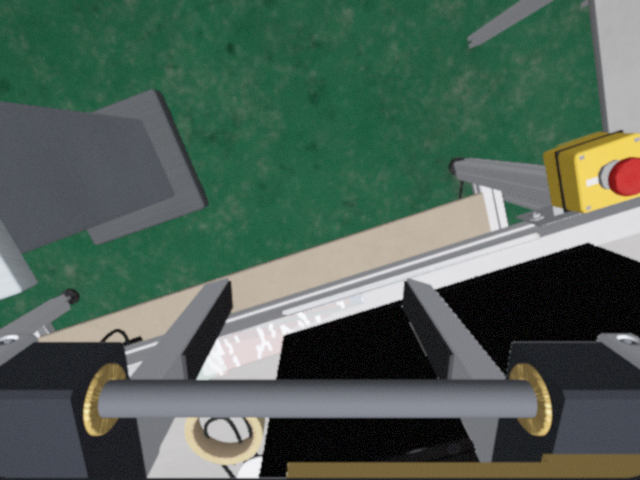

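The call was refused because each row needs every field. The picture only shows the view at the start pose, with the fingers at (200,340) and (440,340). I'll resend with complete rows.

play_rows:
  commands:
    - {"x": 0, "y": 0, "z": -0.03, "wx": 0, "wy": 0, "wz": 0, "grip": 1}
    - {"x": 0, "y": 0, "z": -0.03, "wx": 0, "wy": 0, "wz": 0, "grip": 1}
    - {"x": -0.034, "y": -0.036, "z": 0, "wx": 0, "wy": 0, "wz": 0, "grip": 1}
    - {"x": -0.034, "y": -0.036, "z": 0, "wx": 0, "wy": 0, "wz": 0, "grip": 1}
    - {"x": -0.034, "y": -0.036, "z": 0, "wx": 0, "wy": 0, "wz": 0, "grip": 1}
    - {"x": -0.034, "y": -0.036, "z": 0, "wx": 0, "wy": 0, "wz": 0, "grip": 1}
    - {"x": -0.034, "y": -0.036, "z": 0, "wx": 0, "wy": 0, "wz": 0, "grip": 1}
    - {"x": -0.034, "y": -0.036, "z": 0, "wx": 0, "wy": 0, "wz": 0, "grip": 1}
    - {"x": -0.04, "y": -0.029, "z": -0.009, "wx": 0, "wy": 0, "wz": 0, "grip": 0}
    - {"x": -0.04, "y": -0.029, "z": -0.009, "wx": 0, "wy": 0, "wz": 0, "grip": 0}
    - {"x": -0.04, "y": -0.029, "z": -0.009, "wx": 0, "wy": 0, "wz": 0, "grip": 0}
    - {"x": -0.04, "y": -0.029, "z": -0.009, "wx": 0, "wy": 0, "wz": 0, "grip": 0}
    - {"x": -0.04, "y": -0.029, "z": -0.009, "wx": 0, "wy": 0, "wz": 0, "grip": 0}
    - {"x": -0.04, "y": -0.029, "z": -0.009, "wx": 0, "wy": 0, "wz": 0, "grip": 0}
    - {"x": -0.04, "y": -0.026, "z": -0.009, "wx": 0, "wy": 0, "wz": -9.4, "grip": 0}
    - {"x": 0, "y": 0, "z": 0, "wx": 0, "wy": 0, "wz": -9.4, "grip": 0}
    - {"x": 0, "y": 0, "z": 0, "wx": 0, "wy": 0, "wz": 0, "grip": 0}
    - {"x": 0, "y": 0, "z": 0, "wx": 0, "wy": 0, "wz": 0, "grip": 0}

```text
clock: 2.4
eef_pos: [501.1, -29.1, 328.4]
eef_rot: [3.142, -0.0, 3.138]
wrist_force: [-0.6, -0.3, -0.4]
finger_gap: 0.9
```

```bash
python3 - <<'E'
from h import *
s=manip.read_state();print(s)
p,d=manip.camera("wrist");cv2.imwrite("pics/w2.png",p[:,:,::-1]);np.save("pics/w2.npy",d);np.save("pics/w2T.npy",toolT(s))
E
```

```text
{'clock': 2.4, 'joints': array([-1.31018437e-01,  1.26124575e-01,  1.44931574e+00,  3.50447862e-06,
        1.56626202e+00, -1.69799297e+00]), 'qd': array([ 0.00229718, -0.00465928,  0.00022386,  0.00015035,  0.00034239,
       -0.00922722]), 'effort': array([-4.04186072e-01, -4.43957663e+01, -3.72403193e+01, -3.38391017e-02,
        6.65886048e-02, -8.93322704e-02]), 'eef_pos': array([501.12678076, -29.11777611, 328.41777316]), 'eef_rot': array([ 3.14157526e+00, -1.08357709e-04,  3.13777084e+00]), 'wrist_force': array([-0.64720781, -0.34420623, -0.38834635]), 'moment': array([ 0.03791146,  0.03506935, -0.00174496]), 'finger_gap': 0.9047744648398337}
```

View pics/w2.png

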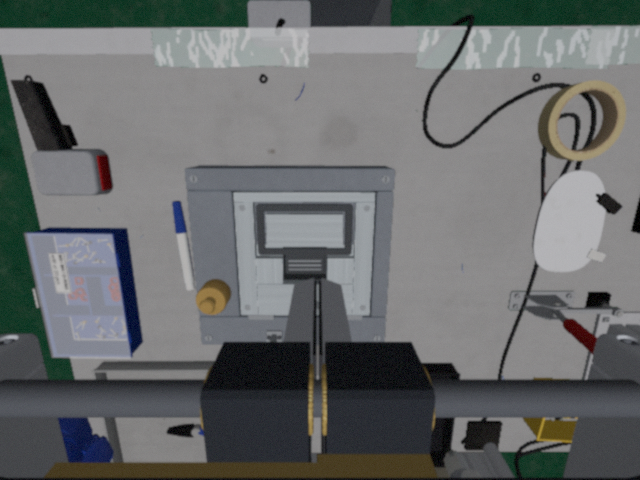

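The wrist view shows the hatch with corners at (233,192), (375,192), (371,317) and (238,317). The ring is at (304,228), and the thumb plate at (305,262) is partly hidden by the fingers. Next I'll refine the corners.

```bash
python3 - <<'E'
from h import *
p=cv2.imread("pics/w2.png");
c=p[155:350,175:405];cv2.imwrite("pics/w2c.png",cv2.resize(c,None,fx=3,fy=3,interpolation=cv2.INTER_CUBIC))
p=cv2.imread("pics/top0.png");c=p[180:285,280:390];cv2.imwrite("pics/t0c.png",cv2.resize(c,None,fx=5.7,fy=5.7,interpolation=cv2.INTER_CUBIC))
E
```

```text
(no output)
```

View pics/w2c.png

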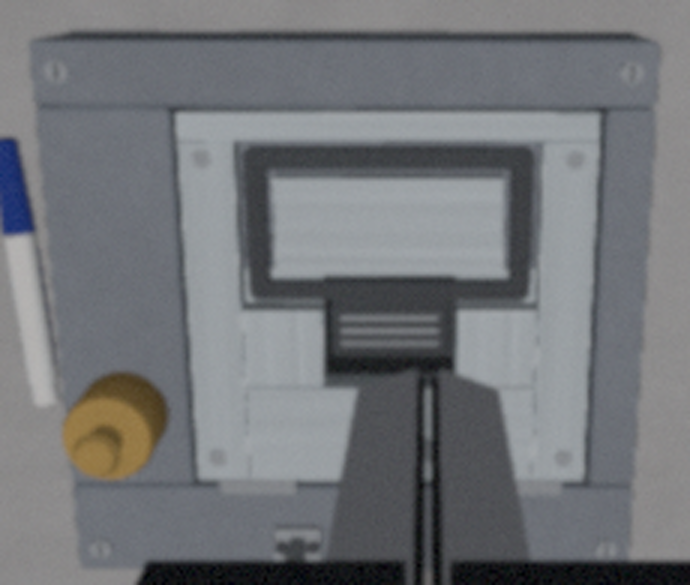

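```bash
python3 - <<'E'
from h import *
T=np.load("pics/w2T.npy")
px=[(175,110),(601,110),(198,482),(585,487),(33,42),(658,42),(83,566),(628,566)]
bx=[(-95,-90),(-95,90),(77,-90),(77,90),(-125,-150),(-125,114),(125,-150),(125,114)]
def fit(W,B):
    W=np.array(W);B=np.array(B,float);wc=W.mean(0);bc=B.mean(0)
    a=W-wc;b=B-bc
    th=np.arctan2((b[:,0]*a[:,1]-b[:,1]*a[:,0]).sum(),(b*a).sum())
    R=np.array([[np.cos(th),-np.sin(th)],[np.sin(th),np.cos(th)]])
    t=wc-R@bc; return th,t,(W-(B@R.T+t)).round(1)
W=[onz("wrist",175+u/3,155+v/3,60,T)[:2] for u,v in px]
print(np.round(W,1))
print("hatch",fit(W[:4],bx[:4]));print("all",fit(W,bx))
# top
px=[(127,177),(523,177),(118,547),(523,555)]
W=[onz("top",275+u/6,175+v/6,60)[:2] for u,v in px]
print(np.round(W,1));print(fit(W,[(77,90),(77,-90),(-95,90),(-95,-90)]))
E
```

```text
[[ 481.5 -134.5]
 [ 482.1   45.1]
 [ 654.9 -135.6]
 [ 658.1   45.1]
 [ 453.2 -191.4]
 [ 454.    67.6]
 [ 699.1 -193.4]
 [ 700.1   67.3]]
hatch (np.float64(-0.007009752996433307), array([578.16359378, -45.0333075 ]), array([[-1. , -0.1],
       [-1.7, -0.5],
       [ 0.4, -0.1],
       [ 2.3,  0.7]]))
all (np.float64(-0.005158516229417218), array([577.43315853, -44.74714642]), array([[-0.4, -0.2],
       [-0.8, -0.6],
       [ 1. , -0.5],
       [ 3.2,  0.3],
       [ 1.6,  2.7],
       [ 1. , -2.3],
       [-2.5,  2. ],
       [-3. , -1.3]]))
[[ 652.4   39.8]
 [ 653.9 -141.4]
 [ 481.4   40.5]
 [ 479.5 -140.1]]
(np.float64(-0.0034036626524154164), array([575.80704009, -50.34073714]), array([[-0.7,  0.4],
       [ 1.4, -0.8],
       [ 0.3,  0.5],
       [-1. , -0.1]]))
```

View pics/t0c.png

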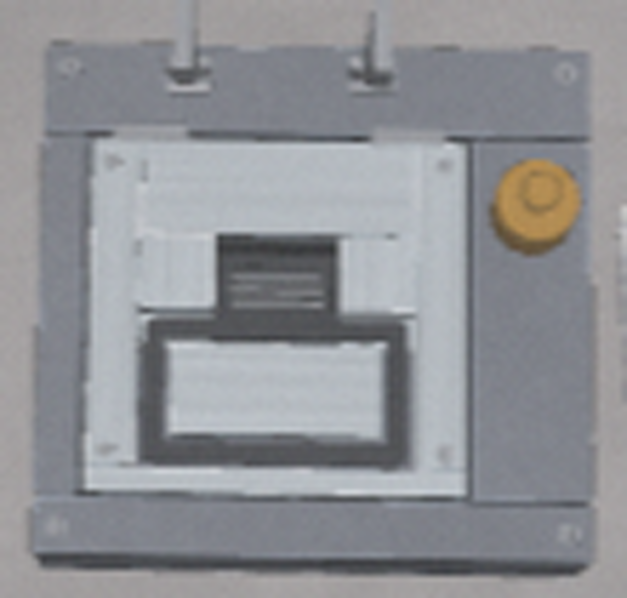

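The two views agree on x to 2 mm (about 577) and on yaw (about −0.005). They differ by 5 mm in y (−45 and −50), which pressing can tolerate. I'll move to just above the thumb plate.

play_rows:
  commands:
    - {"x": -0.041, "y": -0.009, "z": 0.04, "wx": 0, "wy": 0, "wz": 0, "grip": 0}
    - {"x": -0.041, "y": -0.009, "z": 0.04, "wx": 0, "wy": 0, "wz": 0, "grip": 0}
    - {"x": 0, "y": 0, "z": 0.05, "wx": 0, "wy": 0, "wz": 0, "grip": 0}
    - {"x": 0, "y": 0, "z": 0.05, "wx": 0, "wy": 0, "wz": 0, "grip": 0}
    - {"x": 0, "y": 0, "z": 0.04, "wx": 0, "wy": 0, "wz": 0, "grip": 0}
    - {"x": 0, "y": 0, "z": 0.02, "wx": 0, "wy": 0, "wz": 0, "grip": 0}
    - {"x": 0, "y": 0, "z": 0, "wx": 0, "wy": 0, "wz": 0, "grip": 0}

```text
clock: 3.32
eef_pos: [582.6, -47.0, 87.4]
eef_rot: [3.141, -0.002, 3.14]
wrist_force: [-0.1, 0.2, 1.0]
finger_gap: 0.4
```

```bash
python3 - <<'E'
from h import *
s=manip.read_state();print(s["eef_pos"],s["wrist_force"])
p,d=manip.camera("wrist");cv2.imwrite("pics/w3.png",p[:,:,::-1]);np.save("pics/w3T.npy",toolT(s))
p,d=manip.camera("scene");cv2.imwrite("pics/s3.png",cv2.resize(p[200:360,230:450,::-1],None,fx=3,fy=3))
E
```

```text
[582.59685458 -47.03553715  87.36606722] [-0.05161102  0.23324618  1.03859814]
```

View pics/w3.png

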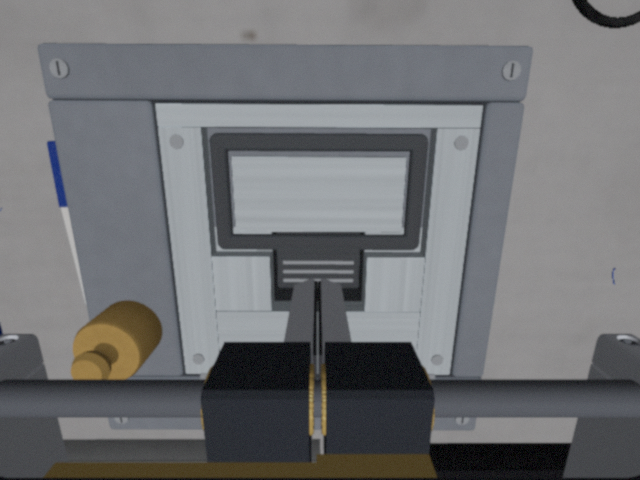

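View pics/s3.png

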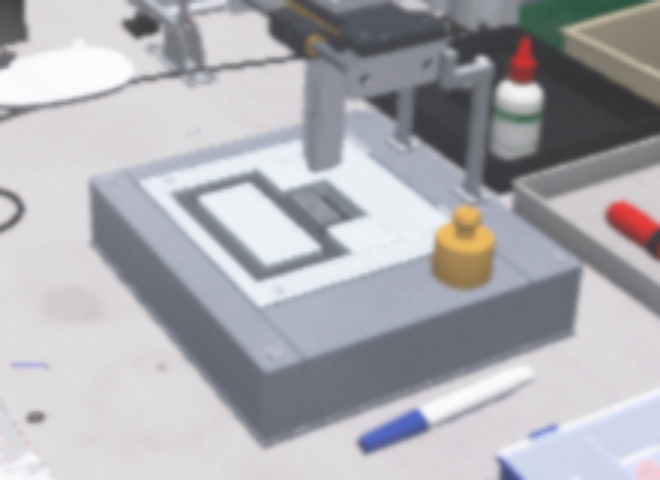

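The fingertips sit over the rear of the plate at (318,283). The plate spans u 277–362 and its rear edge is near v 288. I'll refit from this closer view.

```bash
python3 - <<'E'
from h import *
T=np.load("pics/w3T.npy")
for n,u,v,z in [("hFR",156,105,60),("hFL",482,105,60),("hBR",183,376,60),("hBL",452,376,60),("barfront R",211,136,59),("barfrontL",427,136,59),("plate rear",318,288,58),("plateL",362,262,58),("plateR",277,262,58),("bar back mid",320,150,59)]:
    print(n,onz("wrist",u,v,z,T).round(1))
print("tcp px",proj("wrist",T[:3,3],T))
p=cv2.imread("pics/w3.png")[120:330,200:440];cv2.imwrite("pics/w3c.png",cv2.resize(p,None,fx=2.8,fy=2.8,interpolation=cv2.INTER_CUBIC))
E
```

```text
hFR [ 483.2 -134.6   60. ]
hFL [483.3  43.6  60. ]
hBR [ 655.6 -138.    60. ]
hBL [656.   45.1  60. ]
barfront R [ 499.4 -106.2   59. ]
barfrontL [499.5  15.2  59. ]
plate rear [592.  -46.1  58. ]
plateL [574.6 -18.7  58. ]
plateR [574.5 -71.7  58. ]
bar back mid [507. -45.  59.]
tcp px [316.5286401  293.24319079]
```

View pics/w3c.png

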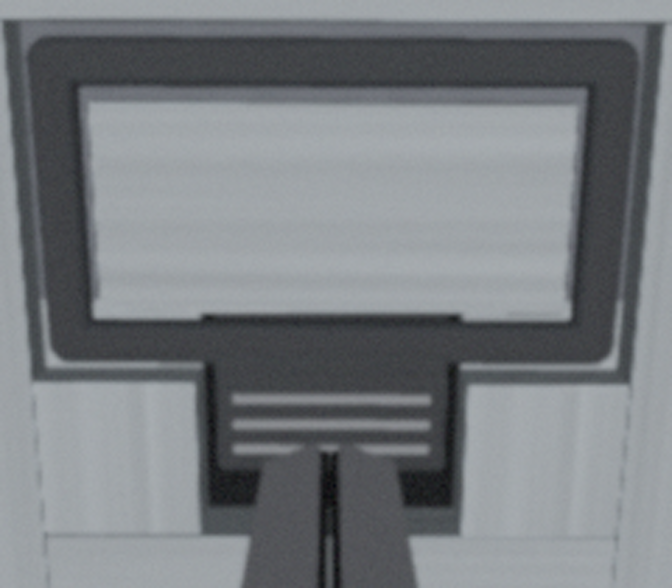

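The box origin is now at about (578, −45.5), consistent with the hatch corners, the bar and the plate. The TCP is about 20 mm behind the pivot. I'll press, and then look.

play_rows:
  commands:
    - {"x": 0, "y": 0, "z": 0.022, "wx": 0, "wy": 0, "wz": 0, "grip": 0}
    - {"x": 0, "y": 0, "z": 0.006, "wx": 0, "wy": 0, "wz": 0, "grip": 0}
    - {"x": 0, "y": 0, "z": 0.004, "wx": 0, "wy": 0, "wz": 0, "grip": 0}
    - {"x": 0, "y": 0, "z": 0.003, "wx": 0, "wy": 0, "wz": 0, "grip": 0}
    - {"x": 0, "y": 0, "z": 0.003, "wx": 0, "wy": 0, "wz": 0, "grip": 0}
    - {"x": 0, "y": 0, "z": 0.002, "wx": 0, "wy": 0, "wz": 0, "grip": 0}
    - {"x": 0, "y": 0, "z": 0, "wx": 0, "wy": 0, "wz": 0, "grip": 0}

```text
clock: 4.3
eef_pos: [583.9, -47.6, 49.4]
eef_rot: [-3.141, 0.002, 3.141]
wrist_force: [1.7, 0.7, 4.0]
finger_gap: 0.6
```

play_rows:
  commands:
    - {"x": 0, "y": 0, "z": 0.003, "wx": 0, "wy": 0, "wz": 0, "grip": 0}
    - {"x": 0, "y": 0, "z": 0.002, "wx": 0, "wy": 0, "wz": 0, "grip": 0}
    - {"x": 0, "y": 0, "z": 0.002, "wx": 0, "wy": 0, "wz": 0, "grip": 0}
    - {"x": 0, "y": 0, "z": 0, "wx": 0, "wy": 0, "wz": 0, "grip": 0}
    - {"x": 0, "y": 0, "z": 0, "wx": 0, "wy": 0, "wz": 0, "grip": 0}

```text
clock: 4.92
eef_pos: [583.4, -47.5, 41.4]
eef_rot: [-3.142, 0.0, 3.141]
wrist_force: [1.9, 0.2, 2.4]
finger_gap: 0.4
```

```bash
python3 - <<'E'
from h import *
s=manip.read_state();print(s["eef_pos"],s["wrist_force"])
p,d=manip.camera("wrist");cv2.imwrite("pics/w4.png",p[:,:,::-1]);np.save("pics/w4T.npy",toolT(s));np.save("pics/w4.npy",d)
p,d=manip.camera("scene");cv2.imwrite("pics/s4.png",cv2.resize(p[200:360,230:450,::-1],None,fx=3,fy=3))
E
```

```text
[583.40014229 -47.54967288  41.43453131] [1.88260607 0.15883242 2.36189082]
```

View pics/w4.png

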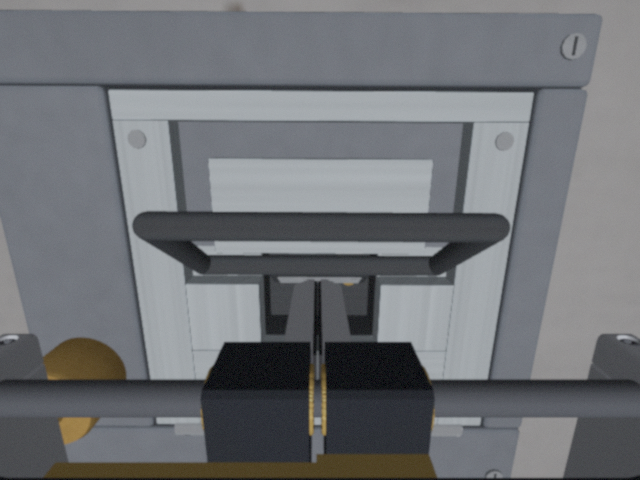

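View pics/s4.png

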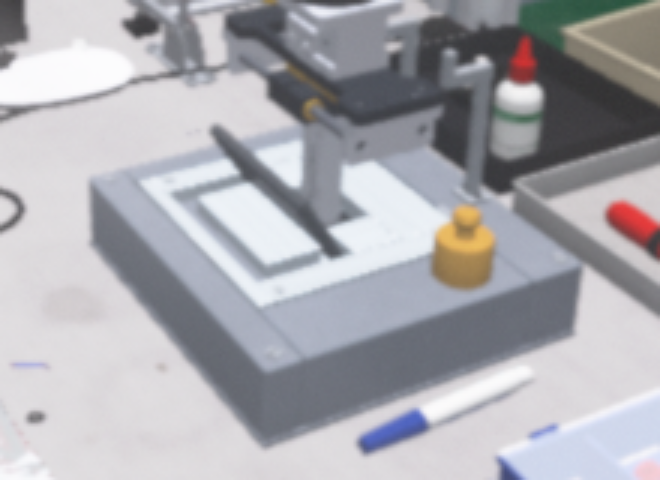

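The ring is clearly up: its bar is at v≈226, spanning u 135–508, and the hatch is still flush. I'll measure the bar with the depth image.

```bash
python3 - <<'E'
from h import *
T=np.load("pics/w4T.npy");d=np.load("pics/w4.npy")
for u in (180,250,320,400,460):
    vs=range(208,248,4)
    print(u,[(v,tuple(pt("wrist",u,v,d[v,u],T).round(1)[[0,1,2]])) for v in (218,226,234)])
# bar ray vs circle about pivot (563,54), radius 60
o,r=ray("wrist",320,226,T=T)
for th in np.arange(.6,1.5,.05):
    P=[563-60*np.cos(th),-45.5,54+60*np.sin(th)];print(round(th,2),np.round(P,1),proj("wrist",P,T).round(1)) if abs(proj("wrist",P,T)[1]-226)<12 else 0
E
```

```text
180 [(218, (np.float64(527.0), np.float64(-91.5), np.float64(108.6))), (226, (np.float64(529.8), np.float64(-92.0), np.float64(108.0))), (234, (np.float64(532.1), np.float64(-91.7), np.float64(109.4)))]
250 [(218, (np.float64(527.0), np.float64(-68.9), np.float64(108.5))), (226, (np.float64(529.6), np.float64(-69.0), np.float64(108.9))), (234, (np.float64(532.1), np.float64(-69.0), np.float64(109.7)))]
320 [(218, (np.float64(527.2), np.float64(-46.3), np.float64(107.6))), (226, (np.float64(529.5), np.float64(-46.4), np.float64(109.5))), (234, (np.float64(532.3), np.float64(-46.3), np.float64(108.8)))]
400 [(218, (np.float64(527.2), np.float64(-20.3), np.float64(107.6))), (226, (np.float64(529.3), np.float64(-20.7), np.float64(110.0))), (234, (np.float64(532.2), np.float64(-20.3), np.float64(109.1)))]
460 [(218, (np.float64(527.1), np.float64(-1.0), np.float64(108.0))), (226, (np.float64(529.6), np.float64(-1.1), np.float64(109.0))), (234, (np.float64(532.3), np.float64(-0.7), np.float64(108.8)))]
0.95 [528.1 -45.5 102.8] [322.4 217.6]
1.0 [530.6 -45.5 104.5] [322.4 225.9]
1.05 [533.1 -45.5 106. ] [322.4 234.4]
```

Bar centre is at about (530, −46, 104), so the ring is at about 1.0 rad with the hatch shut. I'll back out upward, turn 90° and open the gripper partway.

play_rows:
  commands:
    - {"x": 0, "y": 0, "z": -0.02, "wx": 0, "wy": 0, "wz": 0, "grip": 0}
    - {"x": 0, "y": 0, "z": -0.04, "wx": 0, "wy": 0, "wz": 0, "grip": 0}
    - {"x": 0, "y": 0, "z": -0.05, "wx": 0, "wy": 0, "wz": 0, "grip": 0}
    - {"x": 0, "y": 0, "z": -0.04, "wx": 0, "wy": 0, "wz": 0, "grip": 0}
    - {"x": 0, "y": 0, "z": 0, "wx": 0, "wy": 0, "wz": 10, "grip": 0.5}
    - {"x": 0, "y": 0, "z": 0, "wx": 0, "wy": 0, "wz": 10, "grip": 0.5}
    - {"x": 0, "y": 0, "z": 0, "wx": 0, "wy": 0, "wz": 10, "grip": 0.5}
    - {"x": 0, "y": 0, "z": 0, "wx": 0, "wy": 0, "wz": 10, "grip": 0.5}
    - {"x": 0, "y": 0, "z": 0, "wx": 0, "wy": 0, "wz": 10, "grip": 0.5}
    - {"x": 0, "y": 0, "z": 0, "wx": 0, "wy": 0, "wz": 10, "grip": 0.5}
    - {"x": 0, "y": 0, "z": 0, "wx": 0, "wy": 0, "wz": 10, "grip": 0.5}
    - {"x": 0, "y": 0, "z": 0, "wx": 0, "wy": 0, "wz": 10, "grip": 0.5}
    - {"x": 0, "y": 0, "z": 0, "wx": 0, "wy": 0, "wz": 10, "grip": 0.5}
    - {"x": 0, "y": -0.026, "z": 0, "wx": 0, "wy": 0, "wz": 0, "grip": 0.5}
    - {"x": 0, "y": -0.026, "z": 0, "wx": 0, "wy": 0, "wz": 0, "grip": 0.5}
    - {"x": 0, "y": 0, "z": 0, "wx": 0, "wy": 0, "wz": 0, "grip": 0.5}
    - {"x": 0, "y": 0, "z": 0, "wx": 0, "wy": 0, "wz": 0, "grip": 0.5}

```text
clock: 7.15
eef_pos: [531.7, -47.5, 191.4]
eef_rot: [-3.141, -0.0, 1.57]
wrist_force: [-1.1, 0.1, 0.1]
finger_gap: 47.0
```

```bash
python3 - <<'E'
from h import *
s=manip.read_state();print(s["eef_pos"],s["eef_rot"],s["joints"].round(3),s["finger_gap"])
p,d=manip.camera("wrist");cv2.imwrite("pics/w5.png",p[:,:,::-1]);np.save("pics/w5T.npy",toolT(s));np.save("pics/w5.npy",d)
p,d=manip.camera("scene");cv2.imwrite("pics/s5.png",cv2.resize(p[180:360,230:450,::-1],None,fx=3,fy=3))
E
```

```text
[531.7104258  -47.50261511 191.42991035] [-3.14149682e+00 -6.86644573e-05  1.57005172e+00] [-0.158  0.276  1.585  0.     1.281 -0.157] 46.96005284292709
```

View pics/w5.png

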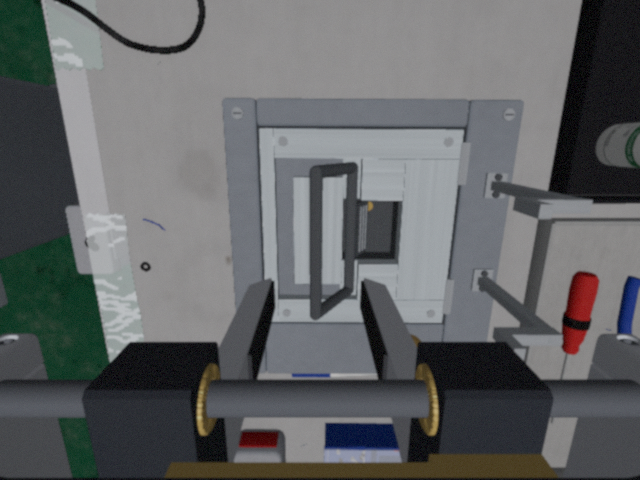

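View pics/s5.png

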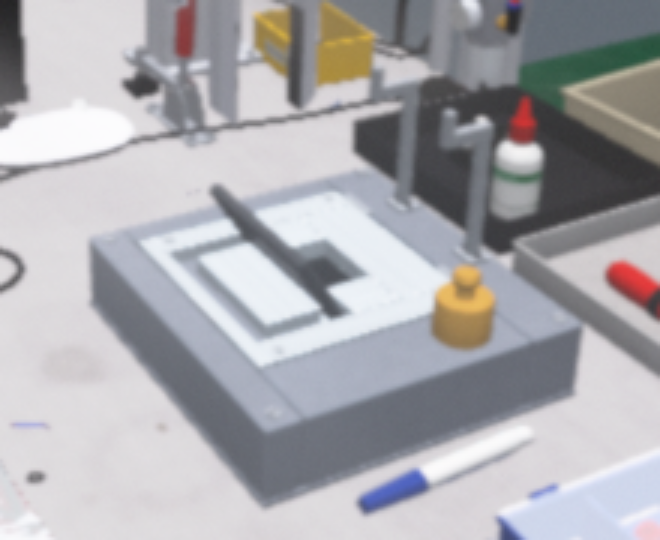

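The bar is at u≈317, spanning v 168–315, centred between the fingers at (262,285) and (372,285). The prongs are at (560,205) and (530,338). I'll measure the bar and prongs.

```bash
python3 - <<'E'
from h import *
T=np.load("pics/w5T.npy");d=np.load("pics/w5.npy")
for v in (190,220,250,280): print(v,[pt("wrist",u,v,d[v,u],T).round(1) for u in (314,317,320)])
print("prongs")
p=cv2.imread("pics/w5.png")
# points in box region with z between 140 and 195
K=manip.camera_info("wrist")["intrinsics"]
P=[]
for v in range(150,380,1):
    for u in range(450,620,1):
        if d[v,u]>0:
            q=pt("wrist",u,v,d[v,u],T)
            if 120<q[2]<200: P.append((u,v,*q.round(0)))
P=np.array(P);print(len(P))
for m in (P[:,3+0]>0,):
  for lo,hi in ((-130,-46),(-46,60)):
    Q=P[(P[:,3]>lo)&(P[:,3]<hi)]
    print(lo,len(Q),Q[:,2:].min(0),Q[:,2:].max(0),np.percentile(Q[:,2:],[5,50,95],axis=0))
    F=Q[Q[:,2]<Q[:,2].min()+8];print(F[:,2:].min(0),F[:,2:].max(0),np.median(F,axis=0))
c=p[150:400,440:640];cv2.imwrite("pics/w5c.png",cv2.resize(c,None,fx=2.4,fy=2.4,interpolation=cv2.INTER_CUBIC))
E
```

```text
190 [array([530. ,  -0.8, 109.2]), array([532.2,  -0.8, 109. ]), array([534.4,  -0.9, 108.7])]
220 [array([529.9, -23.7, 107.8]), array([532.2, -22.9, 111.5]), array([534.5, -23.7, 107.8])]
250 [array([529.9, -46.9, 109.6]), array([532.2, -47.1, 109.2]), array([534.5, -47.2, 108.8])]
280 [array([529.8, -71.8, 109.5]), array([532.2, -71.8, 109.6]), array([534.6, -72.3, 108.3])]
prongsTraceback (most recent call last):
  File "<stdin>", line 12, in <module>
  File "h.py", line 13, in pt
    o,d=ray(n,u,v,T=T); return o+d*dep
        ~~~^^^^^^^^^^^
  File "h.py", line 4, in ray
    i=info or manip.camera_info(n);K=i["intrinsics"]
              ~~~~~~~~~~~~~~~~~^^^
ValueError: time passes only in moves, steps and waits
```

```bash
python3 - <<'E'
s=open("h.py").read()
s=s.replace("def ray(","import functools\n@functools.lru_cache(None)\ndef CI(n): return manip.camera_info(n)\ndef ray(",1).replace("info or manip.camera_info(n)","info or CI(n)").replace("i=manip.camera_info(n);K","i=CI(n);K")
open("h.py","w").write(s)
E
python3 - <<'E'
from h import *
T=np.load("pics/w5T.npy");d=np.load("pics/w5.npy");p=cv2.imread("pics/w5.png")
c=p[150:400,440:640];cv2.imwrite("pics/w5c.png",cv2.resize(c,None,fx=2.4,fy=2.4,interpolation=cv2.INTER_CUBIC))
P=np.array([(u,v,*pt("wrist",u,v,d[v,u],T).round(0)) for v in range(150,380) for u in range(450,620) if d[v,u]>0])
P=P[(P[:,4]>120)&(P[:,4]<200)&(P[:,2]>630)&(P[:,2]<700)]
for lo,hi in ((-130,-46),(-46,60)):
    Q=P[(P[:,3]>lo)&(P[:,3]<hi)]
    print(lo,len(Q),Q[:,2:].min(0),Q[:,2:].max(0),np.percentile(Q[:,2:],[5,50,95],axis=0))
    for x in range(645,700,5):
        F=Q[(Q[:,2]>=x)&(Q[:,2]<x+5)]
        if len(F): print(x,len(F),F[:,3].min(),F[:,3].max(),"z",F[:,4].min(),F[:,4].max())
E
```

```text
-130 1819 [651. -96. 121.] [692. -86. 184.] [[652. -94. 127.]
 [678. -87. 164.]
 [690. -87. 182.]]
650 247 -95.0 -86.0 z 155.0 184.0
655 213 -94.0 -86.0 z 157.0 184.0
660 84 -92.0 -86.0 z 157.0 168.0
665 125 -95.0 -87.0 z 158.0 168.0
670 145 -95.0 -86.0 z 157.0 168.0
675 131 -95.0 -86.0 z 156.0 168.0
680 469 -96.0 -86.0 z 121.0 168.0
685 303 -95.0 -86.0 z 121.0 168.0
690 102 -95.0 -87.0 z 122.0 168.0
-46 1583 [651.  -7. 121.] [692.   1. 184.] [[652.  -6. 130.]
 [672.  -1. 167.]
 [690.   1. 183.]]
650 463 -7.0 1.0 z 156.0 184.0
655 183 -7.0 1.0 z 159.0 184.0
660 33 -6.0 1.0 z 159.0 182.0
665 48 -1.0 1.0 z 159.0 168.0
670 127 -7.0 1.0 z 159.0 168.0
675 141 -7.0 1.0 z 158.0 169.0
680 299 -7.0 1.0 z 121.0 168.0
685 198 -7.0 1.0 z 121.0 168.0
690 91 -7.0 1.0 z 122.0 168.0
```

View pics/w5c.png

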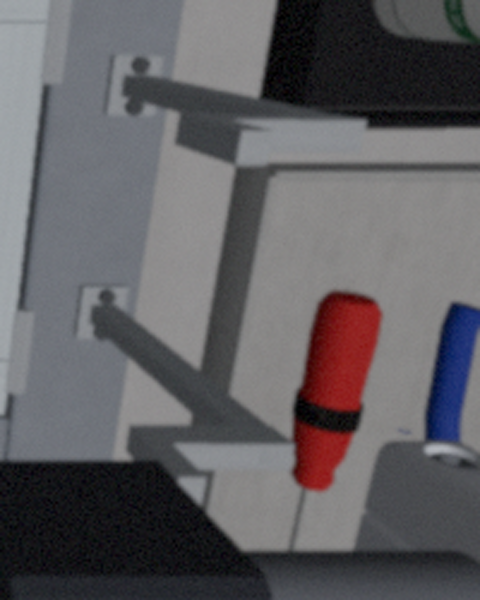

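The toes measure x 651–658 with tops at z 184, the seats are at z 168, and the prongs at y −91 and −3. The origin is therefore (577.5, −46.5) and the seat (663.5, −46.5, 172). Now I'll descend and pinch the bar.

play_rows:
  commands:
    - {"x": 0.001, "y": -0.001, "z": 0.04, "wx": 0, "wy": 0, "wz": 0, "grip": 0.5}
    - {"x": 0, "y": 0, "z": 0.04, "wx": 0, "wy": 0, "wz": 0, "grip": 0.5}
    - {"x": 0, "y": 0, "z": 0.02, "wx": 0, "wy": 0, "wz": 0, "grip": 0.5}
    - {"x": 0, "y": 0, "z": 0.007, "wx": 0, "wy": 0, "wz": 0, "grip": 0.5}
    - {"x": 0, "y": 0, "z": 0, "wx": 0, "wy": 0, "wz": 0, "grip": 0.5}
    - {"x": 0, "y": 0, "z": 0, "wx": 0, "wy": 0, "wz": 0, "grip": 0}
    - {"x": 0, "y": 0, "z": 0, "wx": 0, "wy": 0, "wz": 0, "grip": 0}
    - {"x": 0, "y": 0, "z": 0, "wx": 0, "wy": 0, "wz": 0, "grip": 0}
    - {"x": 0, "y": 0, "z": 0, "wx": 0, "wy": 0, "wz": 0, "grip": 0}
    - {"x": 0, "y": 0, "z": 0, "wx": 0, "wy": 0, "wz": 0, "grip": 0}
  squeeze: 30

```text
clock: 8.5
eef_pos: [530.4, -46.5, 84.6]
eef_rot: [3.141, 0.0, 1.57]
wrist_force: [-0.8, 0.2, 2.7]
finger_gap: 9.2
```

The gap of 9.2 mm shows the bar is held. I'll work out the arc path.

```bash
python3 - <<'E'
import numpy as np
a0=np.arctan2(50,127);r0=np.hypot(127,50)
a=np.linspace(a0,np.pi/2-.03,19);r=np.concatenate([np.linspace(r0,143,10),np.full(9,143)])
x=-r*np.cos(a);z=r*np.sin(a)
X=np.round(x-x[0]);Z=np.round(z-z[0])
for i in range(1,19): print(i,int(X[i]-X[i-1]),-int(Z[i]-Z[i-1]),"abs",530.4+X[i],84.6+Z[i])
E
```

```text
1 3 -8 abs 533.4 92.6
2 3 -9 abs 536.4 101.6
3 4 -8 abs 540.4 109.6
4 5 -8 abs 545.4 117.6
5 5 -7 abs 550.4 124.6
6 5 -7 abs 555.4 131.6
7 6 -7 abs 561.4 138.6
8 7 -7 abs 568.4 145.6
9 7 -6 abs 575.4 151.6
10 7 -5 abs 582.4 156.6
11 9 -5 abs 591.4 161.6
12 8 -4 abs 599.4 165.6
13 8 -3 abs 607.4 168.6
14 9 -3 abs 616.4 171.6
15 9 -2 abs 625.4 173.6
16 9 -2 abs 634.4 175.6
17 9 -1 abs 643.4 176.6
18 10 -1 abs 653.4 177.6
```

play_rows:
  commands:
    - {"x": 0, "y": 0.003, "z": -0.008, "wx": 0, "wy": 0, "wz": 0, "grip": 0}
    - {"x": 0, "y": 0.003, "z": -0.009, "wx": 0, "wy": 0, "wz": 0, "grip": 0}
    - {"x": 0, "y": 0.004, "z": -0.008, "wx": 0, "wy": 0, "wz": 0, "grip": 0}
    - {"x": 0, "y": 0.005, "z": -0.008, "wx": 0, "wy": 0, "wz": 0, "grip": 0}
    - {"x": 0, "y": 0.005, "z": -0.007, "wx": 0, "wy": 0, "wz": 0, "grip": 0}
    - {"x": 0, "y": 0.005, "z": -0.007, "wx": 0, "wy": 0, "wz": 0, "grip": 0}

```text
clock: 9.25
eef_pos: [555.5, -46.6, 131.8]
eef_rot: [-3.141, 0.0, 1.57]
wrist_force: [-1.9, -2.4, -7.7]
finger_gap: 9.3
```

```bash
python3 - <<'E'
from h import *
s=manip.read_state();print(s["eef_pos"],s["wrist_force"],s["finger_gap"])
p,d=manip.camera("scene");cv2.imwrite("pics/s6.png",cv2.resize(p[180:360,230:450,::-1],None,fx=3,fy=3))
E
```

```text
[555.54181914 -46.60251399 131.79421249] [-1.90263902 -2.42124194 -7.72918766] 9.347572692252553
```

View pics/s6.png

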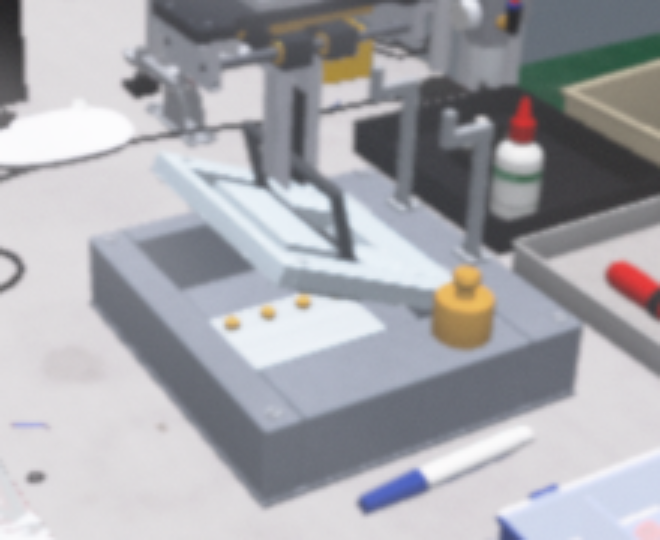

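The hatch is rising with the bar pinched, with the bar in the fingers near (300,170). I'll continue along the arc.

play_rows:
  commands:
    - {"x": 0, "y": 0.006, "z": -0.007, "wx": 0, "wy": 0, "wz": 0, "grip": 0}
    - {"x": 0, "y": 0.007, "z": -0.007, "wx": 0, "wy": 0, "wz": 0, "grip": 0}
    - {"x": 0, "y": 0.007, "z": -0.006, "wx": 0, "wy": 0, "wz": 0, "grip": 0}
    - {"x": 0, "y": 0.007, "z": -0.005, "wx": 0, "wy": 0, "wz": 0, "grip": 0}
    - {"x": 0, "y": 0.009, "z": -0.005, "wx": 0, "wy": 0, "wz": 0, "grip": 0}
    - {"x": 0, "y": 0.008, "z": -0.004, "wx": 0, "wy": 0, "wz": 0, "grip": 0}
    - {"x": 0, "y": 0.008, "z": -0.003, "wx": 0, "wy": 0, "wz": 0, "grip": 0}
    - {"x": 0, "y": 0.008, "z": -0.003, "wx": 0, "wy": 0, "wz": 0, "grip": 0}
    - {"x": 0, "y": 0, "z": 0, "wx": 0, "wy": 0, "wz": 0, "grip": 0}

```text
clock: 10.42
eef_pos: [616.0, -46.8, 172.1]
eef_rot: [3.141, 0.001, 1.57]
wrist_force: [-2.9, -4.0, -1.0]
finger_gap: 8.9
```

```bash
python3 - <<'E'
from h import *
s=manip.read_state();print(s["eef_pos"],s["wrist_force"],s["finger_gap"])
p,d=manip.camera("scene");cv2.imwrite("pics/s7.png",cv2.resize(p[150:360,230:450,::-1],None,fx=2.8,fy=2.8));np.save("pics/s7.npy",d)
p,d=manip.camera("wrist");cv2.imwrite("pics/w7.png",p[:,:,::-1]);np.save("pics/w7T.npy",toolT(s));np.save("pics/w7.npy",d)
E
```

```text
[616.0488233  -46.83808333 172.14600682] [-2.90737648 -4.0041014  -1.02480161] 8.868722612862209
```

View pics/s7.png

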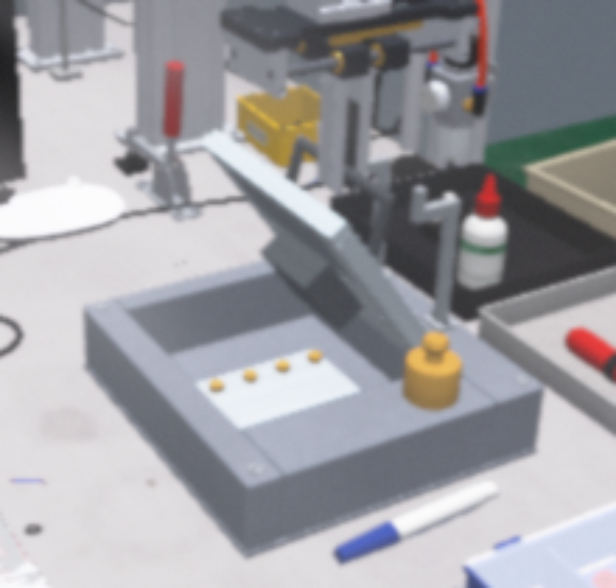

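View pics/w7.png

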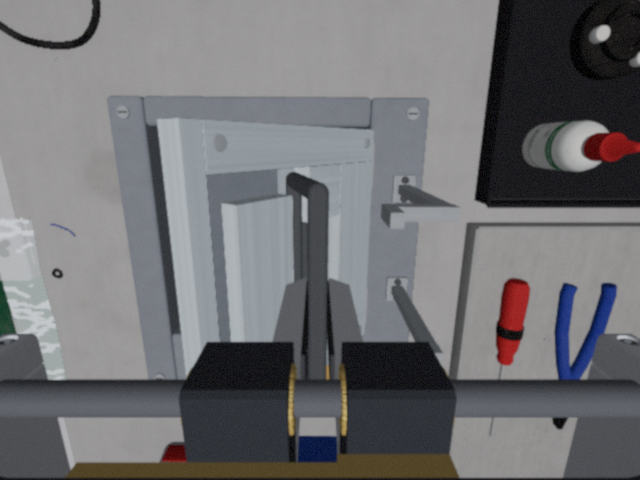

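The bar is held at (317,200) and is approaching the prongs at (385,212). I'll check the bar height against the TCP.

```bash
python3 - <<'E'
from h import *
T=np.load("pics/w7T.npy");d=np.load("pics/w7.npy")
for v in (205,225,245,265): print(v,[pt("wrist",u,v,d[v,u],T).round(1) for u in (312,317,322)])
P=np.array([(u,v,*pt("wrist",u,v,d[v,u],T)) for v in range(180,240) for u in range(370,460) if d[v,u]>0])
Q=P[(P[:,4]>176)&(P[:,4]<195)];print(Q[:,2:].min(0).round(1),Q[:,2:].max(0).round(1))
E
```

```text
205 [array([614.4,   6.5, 192.7]), array([616.6,   6.4, 192. ]), array([618.9,   6.5, 192.5])]
225 [array([614.3,  -2.8, 192.6]), array([616.6,  -2.4, 194. ]), array([618.9,  -2.6, 193.1])]
245 [array([614.3, -12.5, 192.1]), array([616.6, -12. , 193.7]), array([618.9, -12.3, 192.6])]
265 [array([614.2, -22.5, 191.8]), array([616.6, -21.5, 194.6]), array([619. , -21.8, 193.9])]
[652.1  -6.7 176.2] [659.6   1.3 184.1]
```

play_rows:
  commands:
    - {"x": 0, "y": 0.008, "z": -0.003, "wx": 0, "wy": 0, "wz": 0, "grip": 0}
    - {"x": 0, "y": 0.008, "z": -0.003, "wx": 0, "wy": 0, "wz": 0, "grip": 0}
    - {"x": 0, "y": 0.008, "z": -0.003, "wx": 0, "wy": 0, "wz": 0, "grip": 0}
    - {"x": 0, "y": 0.008, "z": -0.001, "wx": 0, "wy": 0, "wz": 0, "grip": 0}
    - {"x": 0, "y": 0.008, "z": -0.001, "wx": 0, "wy": 0, "wz": 0, "grip": 0}
    - {"x": 0, "y": 0.006, "z": 0, "wx": 0, "wy": 0, "wz": 0, "grip": 0}
    - {"x": 0, "y": 0.006, "z": 0, "wx": 0, "wy": 0, "wz": 0, "grip": 0}
    - {"x": 0, "y": 0, "z": 0, "wx": 0, "wy": 0, "wz": 0, "grip": 0}

```text
clock: 11.52
eef_pos: [668.2, -47.1, 183.5]
eef_rot: [3.14, 0.001, 1.57]
wrist_force: [-1.1, -5.1, 1.1]
finger_gap: 9.3
```

```bash
python3 - <<'E'
from h import *
s=manip.read_state();print(s["eef_pos"],s["wrist_force"],s["finger_gap"])
p,d=manip.camera("scene");cv2.imwrite("pics/s8.png",cv2.resize(p[150:360,230:450,::-1],None,fx=2.8,fy=2.8))
p,d=manip.camera("wrist");cv2.imwrite("pics/w8.png",p[:,:,::-1]);T=toolT(s)
for v in (205,225,245,265): print(v,[pt("wrist",u,v,d[v,u],T).round(1) for u in (312,317,322)])
E
```

```text
[668.16675693 -47.14159411 183.50365091] [-1.12491963 -5.08386009  1.09724681] 9.329455396976611
205 [array([666.4,   5.9, 201.8]), array([668.7,   6.1, 203. ]), array([671. ,   6.1, 202.9])]
225 [array([666.4,  -3.2, 203.1]), array([668.7,  -3.2, 203.5]), array([671. ,  -3.4, 202.6])]
245 [array([666.4, -13.1, 202.5]), array([668.7, -12.7, 203.9]), array([671.1, -12.8, 203.4])]
265 [array([666.3, -23. , 202.6]), array([668.7, -22.3, 204.5]), array([671.1, -23.1, 202.2])]
```

View pics/s8.png

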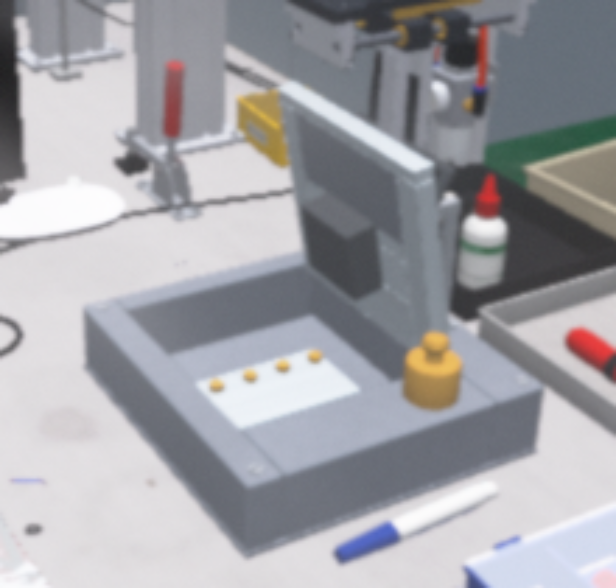

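View pics/w8.png

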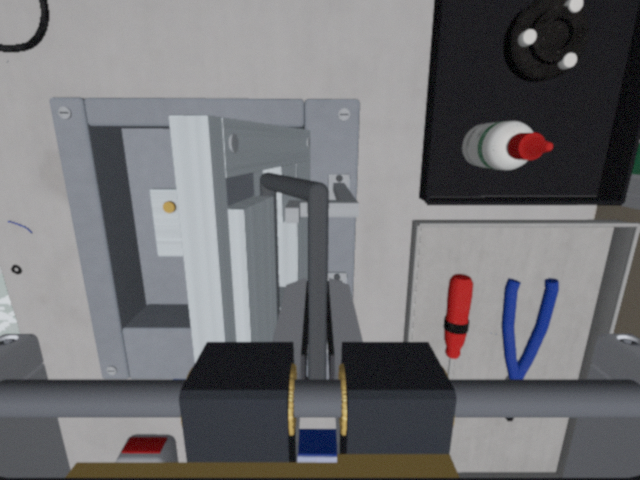

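The bar is at x 668.7 and z about 198.5. That puts it behind the toes (x ≤ 659.6) and above them. I'll lower it onto the seats.

play_rows:
  commands:
    - {"x": 0, "y": 0, "z": 0.006, "wx": 0, "wy": 0, "wz": 0, "grip": 0}
    - {"x": 0, "y": 0, "z": 0.006, "wx": 0, "wy": 0, "wz": 0, "grip": 0}
    - {"x": 0, "y": 0, "z": 0.005, "wx": 0, "wy": 0, "wz": 0, "grip": 0}
    - {"x": 0, "y": 0, "z": 0.004, "wx": 0, "wy": 0, "wz": 0, "grip": 0}
    - {"x": 0, "y": 0, "z": 0.003, "wx": 0, "wy": 0, "wz": 0, "grip": 0}
    - {"x": 0, "y": 0, "z": 0, "wx": 0, "wy": 0, "wz": 0, "grip": 0}

```text
clock: 12.38
eef_pos: [667.6, -47.0, 159.2]
eef_rot: [3.141, 0.001, 1.57]
wrist_force: [-2.9, -5.2, -0.7]
finger_gap: 9.1
```

```bash
python3 - <<'E'
from h import *
s=manip.read_state();print(s["eef_pos"],s["wrist_force"],s["finger_gap"])
p,d=manip.camera("wrist");cv2.imwrite("pics/w9.png",p[:,:,::-1]);T=toolT(s)
for v in (205,225,245,265): print(v,[pt("wrist",u,v,d[v,u],T).round(1) for u in (312,317,322)])
E
```

```text
[667.63448647 -47.03212084 159.19020391] [-2.92616279 -5.21166936 -0.67344295] 9.067092460338545
205 [array([666. ,   6.4, 180.3]), array([668.2,   6.7, 181.5]), array([670.5,   6.3, 179.6])]
225 [array([665.9,  -2.7, 180.6]), array([668.2,  -2.7, 180.7]), array([670.5,  -3. , 179.4])]
245 [array([665.9, -12.5, 179.6]), array([668.2, -12.6, 179.4]), array([670.5, -12.3, 180.3])]
265 [array([665.8, -22.6, 179.2]), array([668.2, -21.7, 181.8]), array([670.6, -22.3, 180.1])]
```

View pics/w9.png

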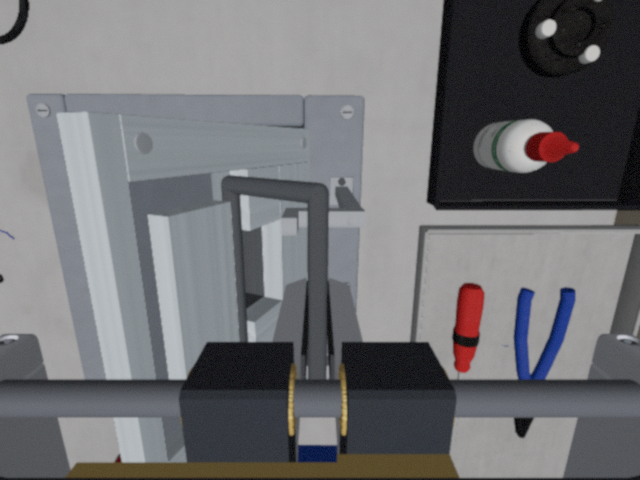

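The bar centre is at about z 175.5, behind and below the toe tops. It needs a few mm more to reach the seats.

play_rows:
  commands:
    - {"x": 0, "y": 0, "z": 0.002, "wx": 0, "wy": 0, "wz": 0, "grip": 0}
    - {"x": 0, "y": 0, "z": 0.002, "wx": 0, "wy": 0, "wz": 0, "grip": 0}
    - {"x": 0, "y": 0, "z": 0, "wx": 0, "wy": 0, "wz": 0, "grip": 0}

```text
clock: 12.8
eef_pos: [667.7, -47.0, 155.3]
eef_rot: [3.14, 0.001, 1.57]
wrist_force: [-3.2, -4.2, 0.8]
finger_gap: 9.1
```

play_rows:
  commands:
    - {"x": 0, "y": -0.002, "z": 0.001, "wx": 0, "wy": 0, "wz": 0, "grip": 0}
    - {"x": 0, "y": -0.001, "z": 0.001, "wx": 0, "wy": 0, "wz": 0, "grip": 0}
    - {"x": 0, "y": 0, "z": 0, "wx": 0, "wy": 0, "wz": 0, "grip": 0}

```text
clock: 13.18
eef_pos: [665.7, -47.0, 154.8]
eef_rot: [3.137, 0.001, 1.57]
wrist_force: [-0.7, -5.4, 8.4]
finger_gap: 9.1
```

```bash
python3 - <<'E'
from h import *
s=manip.read_state();print(s["eef_pos"],s["wrist_force"],s["finger_gap"])
p,d=manip.camera("wrist");cv2.imwrite("pics/w10.png",p[:,:,::-1]);T=toolT(s)
for v in (205,225,245,265): print(v,[pt("wrist",u,v,d[v,u],T).round(1) for u in (312,317,322)])
E
```

```text
[665.68472145 -46.96434353 154.8448923 ] [-0.69918401 -5.37691441  8.39724914] 9.08731363358779
205 [array([663.9,   6.5, 175.9]), array([666.2,   6.4, 175.5]), array([668.4,   6.4, 175.5])]
225 [array([663.9,  -2.7, 175.8]), array([666.2,  -2.5, 176.7]), array([668.5,  -2.7, 176. ])]
245 [array([663.8, -12.2, 176.1]), array([666.2, -12.3, 175.8]), array([668.5, -12.3, 175.9])]
265 [array([663.8, -22.3, 175.4]), array([666.2, -22.1, 176. ]), array([668.5, -22.3, 175.5])]
```

There's 8 N upward and the bar centre is at about z 171.5, so it's on the seats. I'll open gently, part way.

play_rows:
  commands:
    - {"x": 0, "y": 0, "z": 0, "wx": 0, "wy": 0, "wz": 0, "grip": 0.15}
    - {"x": 0, "y": 0, "z": 0, "wx": 0, "wy": 0, "wz": 0, "grip": 0.25}
    - {"x": 0, "y": 0, "z": 0, "wx": 0, "wy": 0, "wz": 0, "grip": 0.35}
    - {"x": 0, "y": 0, "z": 0, "wx": 0, "wy": 0, "wz": 0, "grip": 0.35}
    - {"x": 0, "y": 0, "z": 0, "wx": 0, "wy": 0, "wz": 0, "grip": 0.35}

```text
clock: 13.85
eef_pos: [664.3, -46.5, 152.4]
eef_rot: [-3.141, -0.0, 1.57]
wrist_force: [-0.4, -0.6, 0.2]
finger_gap: 32.8
```

```bash
python3 - <<'E'
from h import *
s=manip.read_state();print(s["eef_pos"],s["wrist_force"],s["finger_gap"])
p,d=manip.camera("wrist");cv2.imwrite("pics/w11.png",p[:,:,::-1]);T=toolT(s);np.save("pics/w11.npy",d);np.save("pics/w11T.npy",T)
for v in (205,225,245,265): print(v,[pt("wrist",u,v,d[v,u],T).round(1) for u in (308,312,317,322)])
E
```

```text
[664.32822874 -46.50650674 152.36939851] [-0.3799614  -0.57509343  0.16405891] 32.82689297598179
205 [array([660.9,   7.3, 175.5]), array([662.7,   7.4, 176. ]), array([664.9,   7.5, 176.6]), array([667.1,   7.2, 174.8])]
225 [array([660.8,  -1.9, 175.2]), array([662.7,  -1.3, 177.8]), array([664.9,  -1.4, 177.1]), array([667.2,  -1.9, 175.2])]
245 [array([660.7, -11.6, 174.2]), array([662.6, -10.9, 176.6]), array([664.9, -10.8, 177. ]), array([667.2, -11.3, 175.1])]
265 [array([660.7, -21.1, 175. ]), array([662.6, -20.9, 175.6]), array([664.9, -20.9, 175.6]), array([667.3, -21.3, 174.6])]
```

View pics/w11.png

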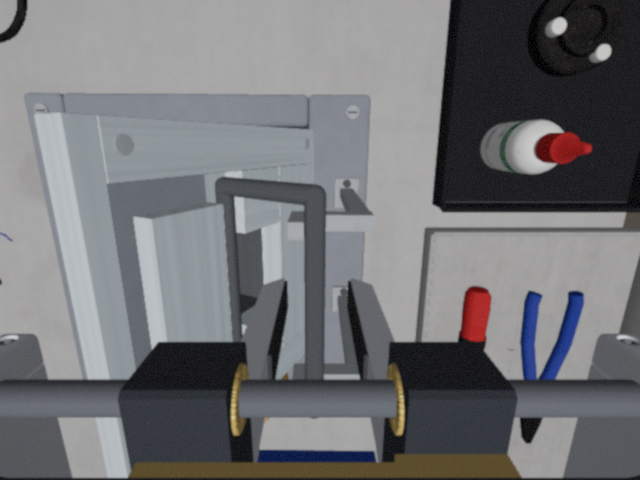

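The bar rests at x≈664, z≈171.5, the predicted seat. The fingers are clear on both sides and the wrist force is about 0. I'll withdraw straight up.

play_rows:
  commands:
    - {"x": 0, "y": 0, "z": -0.01, "wx": 0, "wy": 0, "wz": 0, "grip": 0.35}
    - {"x": 0, "y": 0, "z": -0.02, "wx": 0, "wy": 0, "wz": 0, "grip": 0.35}
    - {"x": 0, "y": 0, "z": -0.04, "wx": 0, "wy": 0, "wz": 0, "grip": 0.35}
    - {"x": 0, "y": 0, "z": -0.05, "wx": 0, "wy": 0, "wz": 0, "grip": 0.35}
    - {"x": 0, "y": 0, "z": -0.04, "wx": 0, "wy": 0, "wz": 0, "grip": 0.35}
    - {"x": 0, "y": 0, "z": 0, "wx": 0, "wy": 0, "wz": 0, "grip": 0.35}
    - {"x": 0, "y": 0, "z": 0, "wx": 0, "wy": 0, "wz": 0, "grip": 0.35}
    - {"x": 0, "y": 0, "z": 0, "wx": 0, "wy": 0, "wz": 0, "grip": 0.35}

```text
clock: 14.9
eef_pos: [664.1, -46.5, 311.2]
eef_rot: [-3.14, -0.0, 1.57]
wrist_force: [0.5, 0.5, -0.2]
finger_gap: 33.0
```

```bash
python3 - <<'E'
from h import *
s=manip.read_state();print(s["clock"],s["eef_pos"],s["wrist_force"],s["finger_gap"])
p,d=manip.camera("scene");cv2.imwrite("pics/s12.png",cv2.resize(p[150:360,230:450,::-1],None,fx=2.8,fy=2.8))
s=manip.read_state();p,d=manip.camera("wrist");cv2.imwrite("pics/w12.png",p[:,:,::-1]);np.save("pics/w12.npy",d);np.save("pics/w12T.npy",toolT(s))
E
```

```text
14.9 [664.07430937 -46.54812902 311.18090442] [ 0.5135094   0.54446711 -0.20799009] 32.9847858950308
```

View pics/s12.png

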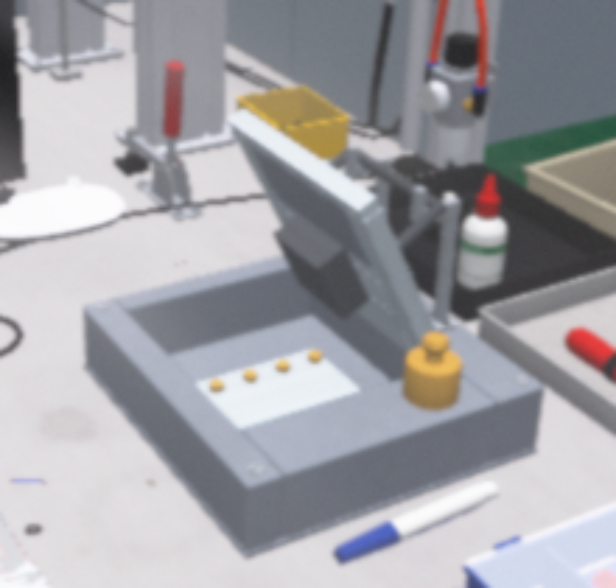

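View pics/w12.png

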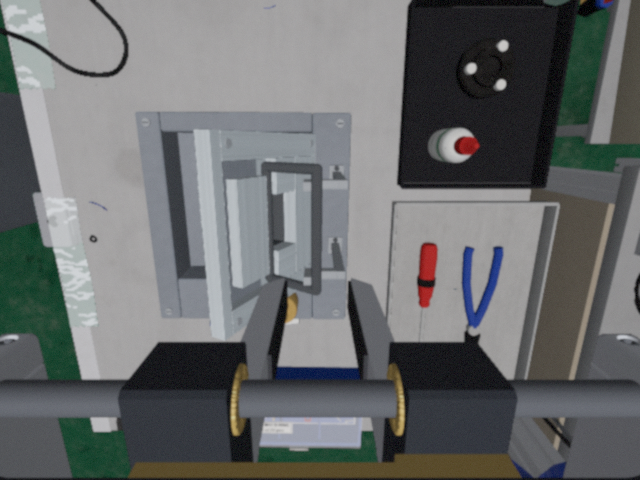

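The hatch stays up with its bar hooked: the wrist view has the bar at u≈317, v 170–290, over the prongs. One last numeric check.

```bash
python3 - <<'E'
from h import *
T=np.load("pics/w12T.npy");d=np.load("pics/w12.npy")
for v in (200,230,260): print(v,[pt("wrist",u,v,d[v,u],T).round(1) for u in (314,317,320)])
# hatch front-edge top corner (210,130), lip
for u,v in ((213,140),(225,330),(205,140),(240,220)): print(u,v,pt("wrist",u,v,d[v,u],T).round(1))
s=manip.read_state();p,d2=manip.camera("wrist");print(np.nanmax(np.abs(np.median(d2[150:280,180:325]-d[150:280,180:325]))), s["clock"])
# loose things from top
p,dt=manip.camera("top");p0=cv2.imread("pics/top0.png")[:,:,::-1]
D=cv2.absdiff(p,np.ascontiguousarray(p0)).max(2)>60
for n,(u0,v0,u1,v1) in dict(pen=(386,210,400,268),roll=(170,278,215,320),glass=(170,220,212,278),scanner=(424,262,466,325),organiser=(418,178,470,252),brass=(365,204,384,226)).items(): print(n,D[v0:v1,u0:u1].sum())
E
```

```text
200 [array([661.7, -15.6, 176.6]), array([664.3, -15.8, 175.3]), array([667. , -15.8, 175.3])]
230 [array([661.6, -43.5, 175. ]), array([664.3, -43.2, 176.5]), array([667.1, -43.5, 175.3])]
260 [array([661.5, -72.2, 176.3]), array([664.3, -72.2, 176.3]), array([667.2, -72.5, 175.3])]
213 140 [584.8  35.7 208.8]
225 330 [ 582.8 -126.2  210.4]
205 140 [579.   35.7 209.9]
240 220 [596.5 -31.9 185.5]
0.22994995 15.0
pen 0
roll 0
glass 0
scanner 0
organiser 0
brass 10
```

```bash
python3 -c "
from cell import manip
print(manip.sign_off())"
```

```text
the job is handed in; nothing more can be done
None
```

The hatch is open and hooked, and I handed the job in with the clock at about 15 s of the 51 s allowed. `sign_off` reports no verdict, so the result below rests on my own last checks.

**What I did:**
1. With the fingers shut, I pressed the thumb plate in. That rocked the ring pull to about 1.0 rad with the hatch still flush.
2. I pinched the bar from above and swung it along an arc about the hinge, over the toes.
3. I lowered it onto the seats, where the wrist read about 8 N upward. I then opened the fingers partway and lifted straight clear.

**Last checks:**
- **Bar:** its middle is at about x 664, z 171 mm (world). I had measured the hook seat at x 663.5, z 172 mm.
- **Hatch:** its front edge is about 210 mm high, which puts the hatch near 1.1 rad. Two views just before I handed in showed it standing still.
- **Gripper:** it is about 140 mm above the bar, with wrist force within noise.
- **Loose things:** comparing the start and end top views showed no change for the pen, roll, glass, scanner or compartment box. The brass weight's area showed 10 changed pixels, which I put down to shading from the raised hatch. The side view shows the weight still standing in place.

**What disagreed:** the first top and wrist views differed by 5 mm in the box's y position. Closer wrist views put it at about −46.5 mm. My first move call was refused because its rows left out some fields, but it moved nothing.

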